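# Feed the sample-pot labeller and key in the start sequence

### The job

Empty the tray of three sample pots into the labelling machine's feed hopper and leave the empty tray standing upright on the desk. Once the pots are in the hopper, start the machine from its tilted keypad: press the green, then the yellow, then the blue key, one at a time, each fully home and let right up again before the next. Never press the red key, press gently enough not to squash the keypad's cushioned mount, and leave the other things on the desk where they are.

Things in the scene. Friction and masses are not known exactly. Their poses are not given: they have to be found in the camera images.
- hopper: labelling machine, fixed. Origin on the desk under the centre of its feed hopper, z up. Hopper: white open box, outside 190 (x) by 210 (y) mm, walls 5 mm, rim 100 mm and inner floor 35 mm above the desk. The grey machine body joins its +x side, x = 95 to 225 mm, 145 mm high; a label reel on it (at x = 180 mm) reaches 205 mm
- tray: loose blue tray, 134 (x) by 78 (y) mm, 0.22 kg. Origin: centre of its underside, z up. Floor 4 mm thick; side walls and +x end wall reach 34 mm, the -x end has only a lip 4 mm above the floor: it empties there. Black handle bar along y over the middle: 14 mm thick in x, 20 mm high, centre 88 mm above the underside, on posts at y = +-37 mm
- pot0: loose sample pot lying in the tray, white with an orange screw cap: cylinder of diameter 40 mm, 64 mm long, about 45 g, lying along y. Origin: its centre. It rolls
- pot1: loose sample pot lying in the tray, white with a yellow screw cap: cylinder of diameter 40 mm, 64 mm long, about 45 g, lying along y. Origin: its centre. It rolls
- pot2: loose sample pot lying in the tray, white with an orange screw cap: cylinder of diameter 40 mm, 64 mm long, about 45 g, lying along y. Origin: its centre. It rolls
- stand: fixed stand of the machine's keypad: foot x = -75 to 95 mm, y = +-70 mm, 12 mm thick, two posts (160 mm high, diameter 14) at x = 78, y = +-50 mm. Origin on the desk under the keypad, z up. The keypad is clamped at a height that is not measured: the centre of its face is on the stand's z axis, h above the desk, h anywhere from 85 to 145 mm; feel for it
- key_green (a joint): green key: spring key on the keypad, far row, +y side. Cap diameter 36 mm in a black collar of radius 26 mm; cap top 24 mm out from the face, 16 mm when pressed. Value: metres pressed, 0 up, 0.008 fully down; about 1.5 N to start, 5 N to bottom. Centre of the unpressed cap in the stand's axes: x +12.2, y +29.0 mm, height h +35.6 mm (h: see stand)
- key_yellow (a joint): yellow key: spring key on the keypad, far row, -y side. Cap diameter 36 mm in a black collar of radius 26 mm; cap top 24 mm out from the face, 16 mm when pressed. Value: metres pressed, 0 up, 0.008 fully down; about 1.5 N to start, 5 N to bottom. Centre of the unpressed cap in the stand's axes: x +12.2, y -29.0 mm, height h +35.6 mm (h: see stand)
- key_blue (a joint): blue key: spring key on the keypad, near row, -y side. Cap diameter 36 mm in a black collar of radius 26 mm; cap top 24 mm out from the face, 16 mm when pressed. Value: metres pressed, 0 up, 0.008 fully down; about 1.5 N to start, 5 N to bottom. Centre of the unpressed cap in the stand's axes: x -37.3, y -29.0 mm, height h +5.3 mm (h: see stand)
- key_red (a joint): red key: spring key on the keypad, near row, +y side. Cap diameter 36 mm in a black collar of radius 26 mm; cap top 24 mm out from the face, 16 mm when pressed. Value: metres pressed, 0 up, 0.008 fully down; about 1.5 N to start, 5 N to bottom. Centre of the unpressed cap in the stand's axes: x -37.3, y +29.0 mm, height h +5.3 mm (h: see stand)
- mount (a joint): cushioned mount of the keypad (grey, 130 by 130 by 24 mm; face normal (-0.523, 0, 0.853) in the stand's axes, so it faces the stand's -x side and up, tilted 0.55 rad). Value: metres the keypad is squashed straight down, 0 unloaded, 0.010 at its stop; gives from about 6 N downward, then 3 N per mm
- phone: bystander: smartphone 142 x 70 x 9 mm lying on the desk, blue with a black face. Origin: centre of its underside
- tape: bystander: white roll of tape, diameter 76 mm, 24 mm high, lying flat. Origin: centre of its underside
- mug: bystander: blue mug, diameter 80 mm, 95 mm high, handle at its +y. Origin: centre of its underside
- carton_a: bystander: white medicine carton with a green band, 110 x 50 x 36 mm. Origin: centre of its underside
- carton_b: bystander: white medicine carton with a blue band, 110 x 50 x 36 mm. Origin: centre of its underside
- figurine: bystander: white gourd-shaped vinyl figurine with a red scarf, diameter 84 mm, 130 mm high. Origin: centre of its underside
There are look-alikes about, which are no part of the job. Leave any brown, purple or turquoise look-alike of the pot0 alone.

How it is judged:
On the way, in this order (a step that is already met when the one before it is completed fails the run):
1. all three pots lie in the feed hopper (x of pot0 in the frame of hopper between -0.09 and 0.09 m and y of pot0 in the frame of hopper between -0.1 and 0.1 m and z of pot0 in the frame of hopper between 0.03 and 0.1 m and x of pot1 in the frame of hopper between -0.09 and 0.09 m and y of pot1 in the frame of hopper between -0.1 and 0.1 m and z of pot1 in the frame of hopper between 0.03 and 0.1 m and x of pot2 in the frame of hopper between -0.09 and 0.09 m and y of pot2 in the frame of hopper between -0.1 and 0.1 m and z of pot2 in the frame of hopper between 0.03 and 0.1 m), for 0.2 s.
2. the green key is pressed fully down, every other key up (value of joint key_green above 0.0065 m and value of joint each of key_yellow, key_blue, key_red below 0.002 m), for 0.05 s.
3. the yellow key is pressed fully down, every other key up (value of joint key_yellow above 0.0065 m and value of joint each of key_green, key_blue, key_red below 0.002 m), for 0.05 s.
4. the blue key is pressed fully down, every other key up (value of joint key_blue above 0.0065 m and value of joint each of key_green, key_yellow, key_red below 0.002 m), for 0.05 s.
At the end, for the whole second after the job is handed in: All three pots lie in the hopper (within 90 mm in x and 100 mm in y of its centre, centres below the rim) at rest; the tray stands on the desk, released, upright within 0.1 rad, its underside less than 15 mm above the desk; all four keys are up (less than 2 mm pressed) (all of step 1 and linear speed of each of pot0, pot1, pot2 below 0.05 m/s and angle between tray's own z axis and vertical below 0.1 rad and height (world z) of tray below 0.015 m and linear speed of tray below 0.03 m/s and value of joint each of key_green, key_yellow, key_blue, key_red below 0.002 m); the robot touches nothing.
It fails at once if the red cancel key is pressed more than half way (value of joint key_red above 0.004 m).
It fails at once if two keys are down at once (value of joint each of key_green, key_yellow above 0.004 m or value of joint each of key_green, key_blue above 0.004 m or value of joint each of key_green, key_red above 0.004 m or value of joint each of key_yellow, key_blue above 0.004 m or value of joint each of key_yellow, key_red above 0.004 m or value of joint each of key_blue, key_red above 0.004 m).
It fails at once if the keypad's cushioned mount is squashed by more than 7 mm (a push of about 27 N) (value of joint mount above 0.007 m).
It fails at once if a bystander is moved by more than 30 mm (distance of any of phone, tape, mug, carton_a, carton_b, figurine from where it was at the start of the episode above 0.03 m).
It also fails if it takes over 72 s, if anything falls off the work surface, if the arm or the gripper's body presses on something with over 40 N, if the wrist force passes 120 N, or if a joint passes its speed limit or range.

### The arm

A 6-joint arm with a two-finger parallel gripper is mounted at the origin on the work surface. World frame = base frame: x ahead of the robot, y to its left, z up, the work surface at z = 0. Lengths are in m, angles in rad, forces in N, time in s.
With the tool pointing down it reaches from about 0.35 to 0.775 m from the base axis. Payload 5.5 kg.
Tool frame: the origin (TCP) lies between the finger pads; the fingertips stand 19 mm ahead of it and the grasp point (between the pads) is the TCP; z points along the fingers, y is the line along which they close (so a half turn about z gives the same grasp; the last joint's range is limited). The gripper opens to 85 mm and grips with 20 to 120 N. Pads are 22 mm wide; open, the fingers measure 114 mm over their backs; the gripper's body (76 mm by 85 mm) begins 54 mm behind the grasp point. The pads swing forward as they close: fully open they stand 13 mm farther back than shut.
Start: joints at [0.998, 0.313, 0.046, 1.304, 0, 1.431], TCP at [0.241, 0.522, 0.25] pointing down, gripper open.
Joint ranges: [-2.76, 2.76], [-0.86, 1.69], [-1.03, 1.26], [-2.2, 2.34], [-1.47, 1.5], [-3.14, 3.14]. Speed limits (rad/s): [2.57, 2.57, 3.14, 3.14, 3.14, 3.14].

### API

Orientations are given as a unit quaternion [w, x, y, z].
In Python, from workcell import env gives the robot as it stands.
- The arm moves only by the shell command python3 -m pendant 'ROWS' [FORCE]. ROWS is JSON, a list of rows, each an object with "travel": the shift along the tool's x, y, z scaled (see below), a list of three; "rot": the turn, a rotation vector about the tool's x, y, z scaled (see below), a list of three; "fingers": the opening, from -1 (shut) to 1 (fully open). In form: [{"travel": [dx, dy, dz], "rot": [wx, wy, wz], "fingers": fingers}, ...]. A call has 1 to 10 rows; each row is the pose to reach, as a shift and turn from the pose commanded when the call began, along the tool's axes at that moment; what a row does not reach only later rows make up. The controller multiplies each number of a shift by 0.12 m and each number of a turn by 60 degrees. A row lasts 1/10 s, in which the tool goes at most 50 mm and 8.59 degrees, less where a joint would pass 70% of its speed; a pose out of reach is approached as far as the arm can. A call with a number of a shift or a turn outside -1 to 1 is refused whole. A call with a gripper value outside its range is refused whole. The fingers move at their own pace and stop on an object; FORCE is the grip in N (left out, the last holds). Time passes only in rows, so rows that repeat a pose let the fingers close. It gives the time, the measured TCP pose, the force, the opening and the grip force at its end, in the units of the state.
- env.get_state(): the state, without advancing time (a new reading comes with each control period).
- env.read_camera(name): name is "scene" or "side" or "wrist"; returns (picture, depth): 480x640x3 uint8, blue, green, red; 480x640 float32, m along the optical axis (not along the pixel's ray), 0 where there is no reading.
- env.camera_model(name): a dict with "fovy" (degrees; the focal length in pixels is half the picture's height over the tangent of half this angle, whatever the lens; pixels are square), "cx", "cy" (the principal point, pixels), "k1" (the pictures are not rectified: a ray, as slopes to the right and down, at radius r is drawn at 1 + k1 r^2 times it, then the intrinsics apply), "rvec" (rotation vector, rad) and "tvec" (3), from world to camera coordinates, as OpenCV has them; the wrist camera has in their place "T_tool_cam" (4x4, takes a point from camera to tool coordinates, whose origin is the TCP and whose axes are the flange's). Camera axes: x right, y down, z forward; pixel columns grow to the right and rows downward; lengths in m; the calibration is good to about 2 mm. A picture is of the moment at which its call begins: read the wrist's pose just before it. camera_model takes no time and is no camera call.
- env.hand_in(): hands the job in; it is judged then, once.
Trained networks look in the newest picture that a camera, given by its name, has taken for a name from the list of things; names that differ only in an ending like _2 or _b are one class to them, and where a whole thing is asked for, a point or a joint stands for the part that bears it (a point fixed in the world has none). Each returns a list of dicts, best first, with "conf" (0 to 1); they miss things now and then, are a little off and sometimes report something else, mostly with a low value. They report only what shows in the picture. A call takes as long as a camera call. They do not tell look-alikes from the thing itself.
- env.outline_of(camera, target): "mask" (480x640 bool, what is visible of it) and "xy" ([column, row] in pixels, amid what is visible of it).
The state is a dict: "clock": time; "joint_pos": joint angles; "qvel": joint speeds; "tau": joint torques, N m; "tcp_pos": TCP position; "orientation": TCP orientation; "wrist_force": force on the tool from outside, world axes, zero at the start; "ft_torque": the same for the moment, N m; "finger_gap": finger opening in m; "grip_force": force on a finger pad.
Only numpy, scipy, OpenCV 4.12 (cv2) and the standard library are available. Lean on these libraries where they do the work, as an engineer would, in place of code of your own. Each camera call takes 0.05 s, during which the arm holds its last target. There are 200 camera calls.

## Working session

There is one attempt and no reset: what is moved stays moved. The work goes in short steps, Python scripts to look and compute and a shell command to move; the robot and the scene stay as the last step left them, time stands still between calls to the robot, and variables do not carry over. Pictures are saved under pics/ and viewed, at most 10 in all, crops included, and the job is handed in when it is done.

```bash
ls; mkdir -p pics
cat > h.py <<'E'
import numpy as np, cv2
from scipy.spatial.transform import Rotation as R
from workcell import env
def cam(n, st=None):
    m=env.camera_model(n); f=240/np.tan(np.radians(m['fovy'])/2)
    if 'rvec' in m:
        Rw=R.from_rotvec(np.ravel(m['rvec'])).as_matrix(); t=np.ravel(m['tvec'])
        Rc=Rw.T; c=-Rw.T@t
    else:
        st=st or env.get_state(); q=st['orientation']
        Rt=R.from_quat([q[1],q[2],q[3],q[0]]).as_matrix(); T=np.array(m['T_tool_cam'])
        Rc=Rt@T[:3,:3]; c=Rt@T[:3,3]+st['tcp_pos']
    return m,f,Rc,c
def rays(n,px,st=None):
    m,f,Rc,c=cam(n,st); px=np.atleast_2d(px).astype(float)
    K=np.array([[f,0,m['cx']],[0,f,m['cy']],[0,0,1]])
    u=cv2.undistortPoints(px[:,None],K,np.array([m['k1'],0,0,0.]))[:,0]
    return c,np.c_[u,np.ones(len(u))]@Rc.T
def pts(n,px,depth,st=None):
    "px Nx2 (col,row) -> world"
    px=np.atleast_2d(px).astype(int); c,d=rays(n,px,st)
    z=depth[px[:,1],px[:,0]]; ok=z>0
    return (c+d*z[:,None])[ok]
def onplane(n,px,z,st=None):
    c,d=rays(n,px,st); return c+d*((z-c[2])/d[:,2])[:,None]
E
python3 - <<'E'
from h import *
st=env.get_state(); print(st['clock'],st['tcp_pos'],st['orientation'],st['wrist_force'])
for n in ('scene','side'):
    im,d=env.read_camera(n); cv2.imwrite(f'pics/{n}0.png',im); np.savez(f'{n}0.npz',im=im,d=d)
    m,f,Rc,c=cam(n); print(n,c,Rc[:,2],f)
    for t in ['hopper','tray','pot0','pot1','stand','key_green','key_red','key_yellow','key_blue','phone','tape','mug','carton_a','figurine']:
        for o in env.outline_of(n,t)[:4]:
            v,u=np.nonzero(o['mask']); P=pts(n,np.c_[u,v],d)
            if len(P): print(t,round(o['conf'],2),np.round(o['xy']),len(u),'med',np.median(P,0).round(3),'lo',np.percentile(P,3,0).round(3),'hi',np.percentile(P,97,0).round(3))
E
```

```text
pics
0.0 [0.24090796 0.52158921 0.24943699] [-3.10682285e-04  2.14714561e-01  9.76676438e-01 -8.33810980e-04] [-0.17285045  0.42341402  0.10627074]
scene [1.23413969 0.26861949 1.20542372] [-0.54835435 -0.21109426 -0.80916421] 513.502398346782
hopper 0.68 [217. 245.] 9964 med [ 0.619 -0.262  0.089] lo [ 0.4   -0.386  0.021] hi [ 0.719 -0.175  0.2  ]
tray 0.91 [432. 320.] 621 med [0.524 0.323 0.034] lo [0.482 0.287 0.002] hi [0.571 0.363 0.099]
pot0 0.87 [441. 306.] 374 med [0.51  0.329 0.039] lo [0.48  0.298 0.022] hi [0.53  0.36  0.046]
pot0 0.85 [403. 262.] 365 med [0.423 0.197 0.034] lo [0.382 0.169 0.001] hi [0.448 0.225 0.043]
pot0 0.83 [387. 296.] 348 med [0.532 0.198 0.034] lo [0.497 0.179 0.009] hi [0.558 0.218 0.042]
pot0 0.81 [436. 314.] 306 med [0.549 0.326 0.04 ] lo [0.531 0.295 0.029] hi [0.561 0.355 0.047]
pot1 0.87 [441. 306.] 374 med [0.51  0.329 0.039] lo [0.48  0.298 0.022] hi [0.53  0.36  0.046]
pot1 0.85 [403. 262.] 365 med [0.423 0.197 0.034] lo [0.382 0.169 0.001] hi [0.448 0.225 0.043]
pot1 0.83 [387. 296.] 348 med [0.532 0.198 0.034] lo [0.497 0.179 0.009] hi 
[... 3256 characters left out ...]
 0.3 [291. 255.] 1638 med [ 0.599 -0.007  0.011] lo [ 0.52  -0.082  0.002] hi [0.684 0.045 0.091]
phone 0.66 [338. 290.] 318 med [0.428 0.108 0.017] lo [0.394 0.056 0.001] hi [0.451 0.123 0.026]
tape 0.52 [334. 293.] 366 med [0.428 0.103 0.016] lo [ 0.393  0.056 -0.003] hi [0.453 0.124 0.027]
mug 0.66 [289. 425.] 1986 med [0.379 0.555 0.055] lo [ 0.339  0.516 -0.   ] hi [0.415 0.611 0.095]
carton_a 0.96 [218. 427.] 1473 med [0.522 0.603 0.034] lo [0.473 0.572 0.002] hi [0.579 0.624 0.039]
figurine 0.34 [282. 335.] 299 med [0.491 0.329 0.039] lo [0.481 0.297 0.023] hi [0.509 0.363 0.072]
figurine 0.32 [292. 251.] 1652 med [ 0.591 -0.01   0.011] lo [ 0.517 -0.088 -0.001] hi [0.681 0.046 0.075]
```

View pics/scene0.png

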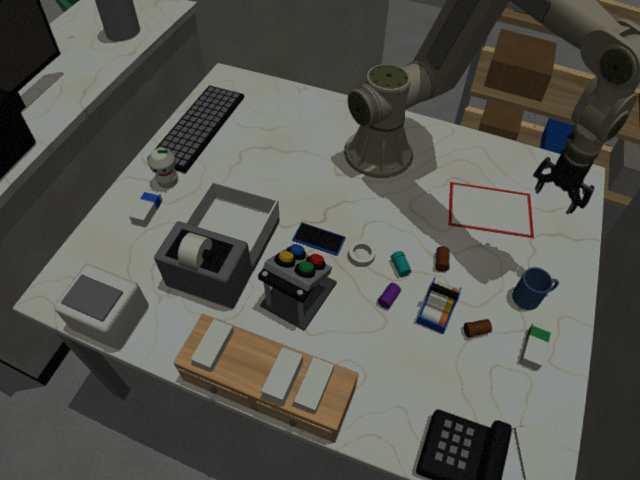

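View pics/side0.png

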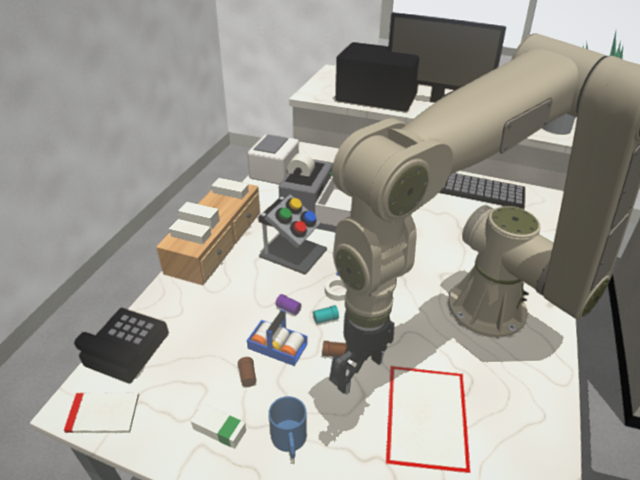

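Scene picture: tray with three pots at (438,303), keypad (297,265), hopper (230,220), brown pots (442,258) and (478,328), purple (388,294), turquoise (400,262). The side view agrees, with the tray at (276,342). I'll fit geometry from depth next.

Run:
```python
from h import *
for n in ('scene','side'):
    z=np.load(n+'0.npz'); im,d=z['im'],z['d']
    v,u=np.nonzero(d>0); P=pts(n,np.c_[u,v],d); C=im[v,u].astype(int)
    hsv=cv2.cvtColor(im,cv2.COLOR_BGR2HSV)[v,u]
    # tray blue
    b=(P[:,0]>.38)&(P[:,0]<.63)&(P[:,1]>.25)&(P[:,1]<.42)&(abs(hsv[:,0].astype(int)-112)<12)&(hsv[:,1]>130)&(P[:,2]>.005)
    Q=P[b]; r=cv2.minAreaRect(Q[:,:2].astype(np.float32)); print(n,'tray',b.sum(),r,Q[:,2].max())
    for x in np.arange(.42,.6,.01):
        s=Q[(Q[:,0]>=x)&(Q[:,0]<x+.01)]
        if len(s): print('  x%.2f'%x,len(s),'y',s[:,1].min().round(3),s[:,1].max().round(3),'z',s[:,2].max().round(3))
    bl=(P[:,0]>.38)&(P[:,0]<.63)&(P[:,1]>.25)&(P[:,1]<.42)&(P[:,2]>.08); Q=P[bl]
    print('handle',cv2.minAreaRect(Q[:,:2].astype(np.float32)),Q[:,2].max())
    # hopper rim
    w=(P[:,0]>.35)&(P[:,0]<.65)&(P[:,1]>-.45)&(P[:,1]<-.1)&(abs(P[:,2]-.1)<.006)
    print('rim',w.sum(),cv2.minAreaRect(P[w][:,:2].astype(np.float32)))
    bd=(P[:,0]>.5)&(P[:,0]<.8)&(P[:,1]>-.45)&(P[:,1]<-.1)&(abs(P[:,2]-.145)<.006)
    print('body',bd.sum(),cv2.minAreaRect(P[bd][:,:2].astype(np.float32)))
    ft=(P[:,0]>.45)&(P[:,0]<.75)&(P[:,1]>-.13)&(P[:,1]<.1)&(abs(P[:,2]-.012)<.005)&(C.sum(1)<300)
    print('foot',ft.sum(),cv2.minAreaRect(P[ft][:,:2].astype(np.float32)))
    kp=(P[:,0]>.45)&(P[:,0]<.75)&(P[:,1]>-.13)&(P[:,1]<.1)&(P[:,2]>.06)
    sat=kp&(hsv[:,1]>140)&(hsv[:,2]>70)
    for nm,h0,h1 in (('red',0,8),('yel',18,32),('grn',50,80),('blu',100,125)):
        s=sat&(hsv[:,0]>=h0)&(hsv[:,0]<=h1); Q=P[s]
        if s.sum()>5: print(nm,s.sum(),np.median(Q,0).round(4),'rng',(np.percentile(Q,5,0)+np.percentile(Q,95,0))/2)
```

```text
scene tray 311 ((0.504847526550293, 0.3272799253463745), (0.07576248049736023, 0.1316738873720169), 85.54248046875) 0.09917990695403311
  x0.43 2 y 0.295 0.296 z 0.034
  x0.44 4 y 0.294 0.368 z 0.035
  x0.45 3 y 0.367 0.369 z 0.036
  x0.46 2 y 0.296 0.365 z 0.008
  x0.47 3 y 0.294 0.366 z 0.021
  x0.48 3 y 0.294 0.365 z 0.036
  x0.49 8 y 0.292 0.365 z 0.098
  x0.50 42 y 0.291 0.365 z 0.099
  x0.51 17 y 0.288 0.364 z 0.099
  x0.52 9 y 0.288 0.363 z 0.039
  x0.53 11 y 0.288 0.363 z 0.038
  x0.54 8 y 0.287 0.362 z 0.039
  x0.55 9 y 0.286 0.361 z 0.036
  x0.56 159 y 0.286 0.36 z 0.039
  x0.57 31 y 0.32 0.359 z 0.04
handle ((0.5040549635887146, 0.32684117555618286), (0.07669539749622345, 0.01868281699717045), 84.4161148071289) 0.10412328256172176
rim 523 ((0.5223360061645508, -0.2846989631652832), (0.25793299078941345, 0.2164801061153412), 0.9792412519454956)
body 2184 ((0.6527776122093201, -0.24202241003513336), (0.13346241414546967, 0.2813766896724701), 1.2583484649658203)
foot 1514 ((0.5683534145355225, -0.01465018093585968), (0.149044930934906, 0.29086682200431824), 72.93397521972656)
[... 864 characters left out ...]
088202759623528), 84.38343811035156) 0.10084763063038071
rim 208 ((0.5905502438545227, -0.2307099550962448), (0.14661303162574768, 0.22525814175605774), 33.601287841796875)
body 846 ((0.6504676342010498, -0.27565303444862366), (0.1282547116279602, 0.21697089076042175), 1.868391990661621)
foot 1172 ((0.6027253866195679, -0.025743387639522552), (0.14057426154613495, 0.1695331484079361), 80.32740783691406)
red 100 [0.5625 0.0078 0.1434] rng [0.56337921 0.00548141 0.1420579 ]
yel 94 [ 0.6033 -0.0548  0.1736] rng [ 0.60257353 -0.05656204  0.17256258]
grn 6 [ 0.6179 -0.0058  0.1798] rng [ 0.6175474  -0.00709129  0.17983846]
blu 79 [ 0.5536 -0.0484  0.1443] rng [ 0.55416641 -0.05111739  0.144178  ]
```

```bash
python3 -m pendant '[{"travel":[-0.44,-0.09,-0.07],"rot":[0,0,0.3],"fingers":1},{"travel":[-0.88,-0.18,-0.14],"rot":[0,0,0.6],"fingers":1},{"travel":[-0.88,-0.18,-0.14],"rot":[0,0,0.6],"fingers":1},{"travel":[-0.88,-0.18,-0.14],"rot":[0,0,0.6],"fingers":1},{"travel":[-0.88,-0.18,-0.14],"rot":[0,0,0.6],"fingers":1}]'
python3 - <<'E'
from h import *
st=env.get_state(); print(st['joint_pos'],st['tcp_pos'])
print(np.round(env.camera_model('wrist')['T_tool_cam'],3), env.camera_model('wrist')['fovy'])
E
```

```text
clock: 2.0
tcp_pos: [0.3287, 0.4577, 0.2672]
orientation: [0.0, 0.507, 0.862, 0.0]
wrist_force: [-0.4, 0.1, 0.3]
finger_gap: 0.0852
grip_force: 0.0
[8.05557877e-01 2.86380544e-01 5.04981929e-02 1.33460554e+00
 4.03675184e-05 1.86981662e+00] [0.32865363 0.45768426 0.26724265]
[[-0.001 -0.964 -0.266  0.068]
 [ 1.    -0.001 -0.     0.   ]
 [ 0.    -0.266  0.964 -0.124]
 [ 0.     0.     0.     1.   ]] 61.77582790195793
```

```bash
cat >> h.py <<'E'
def toolR(st=None):
    q=(st or env.get_state())['orientation']; return R.from_quat([q[1],q[2],q[3],q[0]])
def down(yaw_y):
    "tool pointing down, tool y at angle yaw_y (deg) in the world"
    a=np.radians(yaw_y); y=np.array([np.cos(a),np.sin(a),0]); z=np.array([0,0,-1.])
    return R.from_matrix(np.c_[np.cross(y,z),y,z])
def plan(pos,Rt,n=1,st=None):
    "n calls of equal world step; prints travel and rot for each"
    st=st or env.get_state(); R0=toolR(st); p=np.array(st['tcp_pos']); dp=(np.array(pos)-p)/n
    rv=(R0.inv()*Rt).as_rotvec()/n
    for i in range(n):
        print('travel',(R0.inv().apply(dp)/.12).round(3),'rot',(rv/np.radians(60)).round(3)); R0=R0*R.from_rotvec(rv)
E
python3 -c "
from h import *
plan([.502,.36,.27],down(-6),2)"
```

```text
travel [-0.706  0.434 -0.011] rot [ 0.    -0.     0.292]
travel [-0.543  0.627 -0.011] rot [ 0.    -0.     0.292]
```

```bash
python3 -m pendant '[{"travel":[-0.35,0.22,0],"rot":[0,0,0.15],"fingers":1},{"travel":[-0.7,0.44,0],"rot":[0,0,0.29],"fingers":1},{"travel":[-0.7,0.44,0],"rot":[0,0,0.29],"fingers":1}]' | head -2
python3 -m pendant '[{"travel":[-0.27,0.31,0],"rot":[0,0,0.15],"fingers":1},{"travel":[-0.54,0.62,0],"rot":[0,0,0.29],"fingers":1},{"travel":[-0.54,0.62,0],"rot":[0,0,0.29],"fingers":1},{"travel":[-0.54,0.62,0],"rot":[0,0,0.29],"fingers":1}]'
python3 - <<'E'
from h import *
st=env.get_state(); im,d=env.read_camera('wrist'); cv2.imwrite('pics/w1.png',im); np.savez('w1.npz',im=im,d=d)
v,u=np.nonzero(d>0); P=pts('wrist',np.c_[u,v],d,st); hsv=cv2.cvtColor(im,cv2.COLOR_BGR2HSV)[v,u].astype(int)
reg=(P[:,0]>.40)&(P[:,0]<.6)&(P[:,1]>.26)&(P[:,1]<.42)
b=reg&(abs(hsv[:,0]-112)<12)&(hsv[:,1]>130)&(P[:,2]>.004)
def rect(Q): 
    return cv2.minAreaRect(Q[:,:2].astype(np.float32))
print('tray',rect(P[b])); t=reg&(abs(P[:,2]-.034)<.004)&b; print('top rim',rect(P[t]))
for a,c in ((.42,.45),(.55,.58)):
    e=b&(P[:,0]>a)&(P[:,0]<c)&(abs(P[:,1]-.33)<.025); print('end',a,e.sum(),np.percentile(P[e][:,2],[10,50,90]) if e.any() else '')
h=reg&(P[:,2]>.085); print('handle',rect(P[h]),np.median(P[h],0),P[h][:,2].max())
E
```

```text
clock: 2.3
tcp_pos: [0.4192, 0.4085, 0.2665]
clock: 2.7
tcp_pos: [0.5013, 0.362, 0.2665]
orientation: [-0.0, 0.74, 0.672, -0.001]
wrist_force: [0.2, -0.3, -0.2]
finger_gap: 0.0854
grip_force: 0.0
tray ((0.4988047778606415, 0.3379036486148834), (0.0922897607088089, 0.14297182857990265), 85.94105529785156)
top rim ((0.5010537505149841, 0.3304179608821869), (0.07787611335515976, 0.13330453634262085), 85.73160552978516)
end 0.42 151 [0.00704823 0.00817759 0.00923713]
end 0.55 275 [0.02923274 0.0340206  0.03525301]
handle ((0.49799901247024536, 0.33774060010910034), (0.09344814717769623, 0.1486843377351761), 83.65176391601562) [0.50267125 0.37401942 0.31783385] 0.3455324765125137
```

View pics/w1.png

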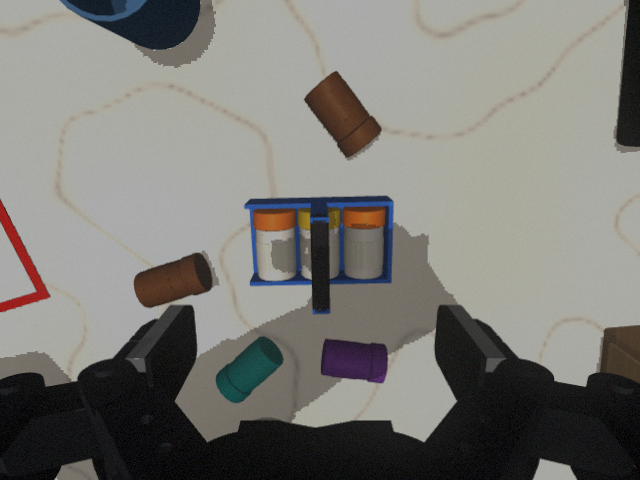

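Wrist picture: tray at (320,240). Its low lip is on the left (world −x), and the white pots have orange (275,218), yellow (320,215) and orange (365,215) caps. Could be mistaken: brown (343,113), brown (172,280), turquoise (250,370), purple (354,360). I choose the three white pots in the blue tray.

Run:
```python
from h import *
im=cv2.imread('pics/w1.png')[180:320,220:420]; cv2.imwrite('pics/w1c.png',cv2.resize(im,None,fx=2,fy=2))
plan([.501,.330,.088],down(-4.3),2)
st=env.get_state();z=np.load('w1.npz');d=z['d'];P=[pts('wrist',[[x,y]],d,st)[0].round(4) for x,y in((320,225),(320,260),(320,295))];print(P)
```

```text
travel [-0.135  0.016  0.745] rot [-0.001  0.    -0.009]
travel [-0.135  0.014  0.745] rot [-0.001  0.    -0.009]
[array([0.5034, 0.3637, 0.0975]), array([0.5008, 0.3364, 0.0978]), array([0.4982, 0.3079, 0.0982])]
```

View pics/w1c.png

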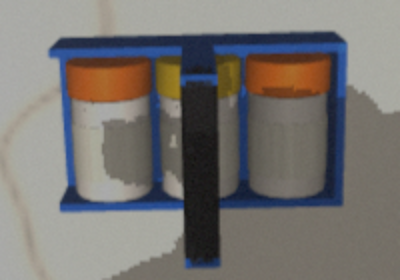

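The crop shows the blue tray with three white pots, caps orange, yellow and orange. The choice is right, and the handle top measures 98 mm as specified.

```bash
python3 -m pendant '[{"travel":[-0.07,0.01,0.37],"rot":[0,0,-0.01],"fingers":1},{"travel":[-0.135,0.015,0.745],"rot":[0,0,-0.01],"fingers":1},{"travel":[-0.135,0.015,0.745],"rot":[0,0,-0.01],"fingers":1}]'|head -2
python3 -m pendant '[{"travel":[-0.07,0.01,0.25],"rot":[0,0,-0.01],"fingers":1},{"travel":[-0.135,0.015,0.5],"rot":[0,0,-0.01],"fingers":1},{"travel":[-0.135,0.015,0.745],"rot":[0,0,-0.01],"fingers":1},{"travel":[-0.135,0.015,0.745],"rot":[0,0,-0.01],"fingers":1}]' |head -2
python3 -m pendant '[{"travel":[0,0,0],"rot":[0,0,0],"fingers":-1},{"travel":[0,0,0],"rot":[0,0,0],"fingers":-1},{"travel":[0,0,0],"rot":[0,0,0],"fingers":-1},{"travel":[0,0,0],"rot":[0,0,0],"fingers":-1},{"travel":[0,0,0],"rot":[0,0,0],"fingers":-1},{"travel":[0,0,0],"rot":[0,0,0],"fingers":-1},{"travel":[0,0,0],"rot":[0,0,0],"fingers":-1},{"travel":[0,0,0],"rot":[0,0,0],"fingers":-1}]' 60
```

```text
clock: 3.05
tcp_pos: [0.4945, 0.344, 0.1708]
clock: 3.45
tcp_pos: [0.4996, 0.3302, 0.087]
clock: 4.25
tcp_pos: [0.5021, 0.3301, 0.0892]
orientation: [-0.0, 0.734, 0.679, 0.001]
wrist_force: [-2.6, -0.0, 6.4]
finger_gap: 0.0129
grip_force: 58.9
```

```bash
python3 -m pendant '[{"travel":[0,0,-0.05],"rot":[0,0,0],"fingers":-1},{"travel":[0,0,-0.15],"rot":[0,0,0],"fingers":-1},{"travel":[0,0,-0.3],"rot":[0,0,0],"fingers":-1},{"travel":[0,0,-0.45],"rot":[0,0,0],"fingers":-1},{"travel":[0,0,-0.6],"rot":[0,0,0],"fingers":-1},{"travel":[0,0,-0.75],"rot":[0,0,0],"fingers":-1},{"travel":[0,0,-0.9],"rot":[0,0,0],"fingers":-1},{"travel":[0,0,-1],"rot":[0,0,0],"fingers":-1}]'
python3 -m pendant '[{"travel":[0,0,-0.15],"rot":[0,0,0],"fingers":-1},{"travel":[0,0,-0.3],"rot":[0,0,0],"fingers":-1},{"travel":[0,0,-0.45],"rot":[0,0,0],"fingers":-1},{"travel":[0,0,-0.6],"rot":[0,0,0],"fingers":-1},{"travel":[0,0,-0.75],"rot":[0,0,0],"fingers":-1},{"travel":[0,0,-0.9],"rot":[0,0,0],"fingers":-1},{"travel":[0,0,-0.95],"rot":[0,0,0],"fingers":-1}]'
python3 -c "
from h import *
plan([.495,-0.2,.32],down(90),5)"
```

```text
clock: 5.05
tcp_pos: [0.502, 0.3298, 0.21]
orientation: [0.0, 0.734, 0.679, 0.001]
wrist_force: [0.3, 0.8, -3.4]
finger_gap: 0.0132
grip_force: 58.6
clock: 5.75
tcp_pos: [0.5021, 0.3299, 0.3243]
orientation: [0.0, 0.734, 0.679, 0.001]
wrist_force: [0.4, 0.9, -2.7]
finger_gap: 0.0131
grip_force: 58.6
travel [-0.881  0.056  0.006] rot [ 0.001  0.    -0.315]
travel [-0.852 -0.232  0.006] rot [ 0.001  0.    -0.315]
travel [-0.731 -0.496  0.006] rot [ 0.001  0.    -0.315]
travel [-0.531 -0.705  0.006] rot [ 0.001  0.    -0.315]
travel [-0.274 -0.839  0.007] rot [ 0.001  0.    -0.315]
```

```bash
python3 -m pendant '[{"travel":[-0.06,0,0],"rot":[0,0,-0.02],"fingers":-1},{"travel":[-0.2,0.01,0],"rot":[0,0,-0.07],"fingers":-1},{"travel":[-0.37,0.02,0],"rot":[0,0,-0.13],"fingers":-1},{"travel":[-0.54,0.03,0],"rot":[0,0,-0.19],"fingers":-1},{"travel":[-0.71,0.04,0],"rot":[0,0,-0.25],"fingers":-1},{"travel":[-0.88,0.05,0],"rot":[0,0,-0.315],"fingers":-1}]'|head -2
python3 -m pendant '[{"travel":[-0.17,-0.05,0],"rot":[0,0,-0.06],"fingers":-1},{"travel":[-0.34,-0.09,0],"rot":[0,0,-0.12],"fingers":-1},{"travel":[-0.51,-0.14,0],"rot":[0,0,-0.19],"fingers":-1},{"travel":[-0.68,-0.19,0],"rot":[0,0,-0.25],"fingers":-1},{"travel":[-0.85,-0.23,0],"rot":[0,0,-0.315],"fingers":-1}]'|head -2
python3 -m pendant '[{"travel":[-0.15,-0.1,0],"rot":[0,0,-0.06],"fingers":-1},{"travel":[-0.29,-0.2,0],"rot":[0,0,-0.12],"fingers":-1},{"travel":[-0.44,-0.3,0],"rot":[0,0,-0.19],"fingers":-1},{"travel":[-0.58,-0.4,0],"rot":[0,0,-0.25],"fingers":-1},{"travel":[-0.73,-0.5,0],"rot":[0,0,-0.315],"fingers":-1}]'|head -2
python3 -m pendant '[{"travel":[-0.11,-0.14,0],"rot":[0,0,-0.06],"fingers":-1},{"travel":[-0.21,-0.28,0],"rot":[0,0,-0.12],"fingers":-1},{"travel":[-0.32,-0.42,0],"rot":[0,0,-0.19],"fingers":-1},{"travel":[-0.42,-0.56,0],"rot":[0,0,-0.25],"fingers":-1},{"travel":[-0.53,-0.7,0],"rot":[0,0,-0.315],"fingers":-1}]'|head -2
python3 -m pendant '[{"travel":[-0.05,-0.17,0],"rot":[0,0,-0.06],"fingers":-1},{"travel":[-0.11,-0.34,0],"rot":[0,0,-0.12],"fingers":-1},{"travel":[-0.16,-0.5,0],"rot":[0,0,-0.19],"fingers":-1},{"travel":[-0.22,-0.66,0],"rot":[0,0,-0.25],"fingers":-1},{"travel":[-0.26,-0.79,0],"rot":[0,0,-0.3],"fingers":-1},{"travel":[-0.27,-0.84,0],"rot":[0,0,-0.315],"fingers":-1},{"travel":[-0.27,-0.84,0],"rot":[0,0,-0.315],"fingers":-1}]'
python3 - <<'E'
from h import *
st=env.get_state(); print(st['joint_pos'])
im,d=env.read_camera('wrist'); cv2.imwrite('pics/w2.png',im); np.savez('w2.npz',im=im,d=d)
v,u=np.nonzero(d>0); P=pts('wrist',np.c_[u,v],d,st)
w=(P[:,0]>.35)&(P[:,0]<.62)&(P[:,1]>-.43)&(P[:,1]<-.12)&(abs(P[:,2]-.1)<.004)
Q=P[w]; print('rim',w.sum(),Q.min(0),Q.max(0),cv2.minAreaRect(Q[:,:2].astype(np.float32)))
w=(P[:,0]>.35)&(P[:,0]<.62)&(P[:,1]>-.43)&(P[:,1]<-.12)&(abs(P[:,2]-.035)<.004); Q=P[w]
print('floor',w.sum(),np.percentile(Q,1,0),np.percentile(Q,99,0)) if w.any() else 0
E
```

```text
clock: 6.35
tcp_pos: [0.4991, 0.2231, 0.3215]
clock: 6.85
tcp_pos: [0.4979, 0.1174, 0.3216]
clock: 7.35
tcp_pos: [0.496, 0.0114, 0.3217]
clock: 7.85
tcp_pos: [0.495, -0.0939, 0.3217]
clock: 8.55
tcp_pos: [0.4933, -0.1995, 0.3217]
orientation: [-0.001, 0.0, 1.0, 0.0]
wrist_force: [0.2, 0.9, -2.5]
finger_gap: 0.013
grip_force: 58.7
[-5.35272247e-01  2.20492194e-01  9.57169152e-02  1.44732517e+00
  1.74870824e-04 -5.35004840e-01]
rim 4511 [ 0.39378228 -0.39094431  0.0960013 ] [ 0.59156077 -0.17891804  0.10399677] ((0.49211519956588745, -0.2831490635871887), (0.1920856535434723, 0.21135765314102173), 1.9326730966567993)
floor 19375 [ 0.4015297  -0.38372311  0.0332723 ] [ 0.57621193 -0.18660722  0.03747473]
```

View pics/w2.png

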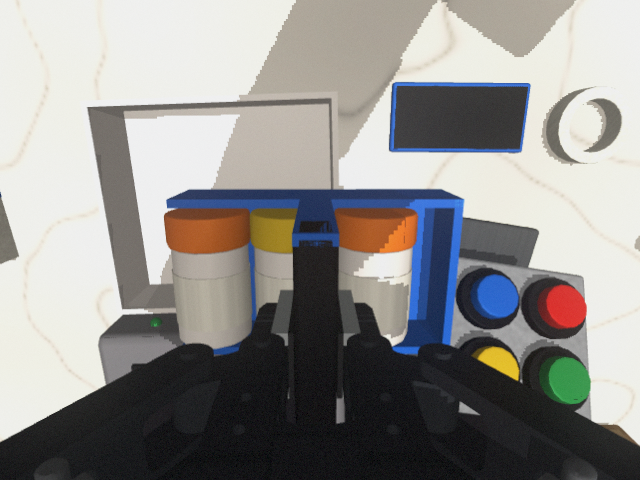

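Wrist picture: all three pots are in the tray at its lip end (205–375, 280). The hopper (100–340, 95–310) is to the left and the keypad (520,330) to the right. Hopper centre is (0.492, −0.283), yaw 1.9°, and its size matches the text.

```bash
python3 -c "
from h import *
plan([.4905,-0.247,.219],down(92),1)"
```

```text
travel [ 0.024 -0.402  0.857] rot [ 0.001 -0.001 -0.033]
```

```bash
python3 -m pendant '[{"travel":[0,-0.08,0.12],"rot":[0,0,-0.03],"fingers":-1},{"travel":[0.01,-0.2,0.3],"rot":[0,0,-0.03],"fingers":-1},{"travel":[0.02,-0.3,0.5],"rot":[0,0,-0.03],"fingers":-1},{"travel":[0.02,-0.4,0.7],"rot":[0,0,-0.03],"fingers":-1},{"travel":[0.02,-0.4,0.83],"rot":[0,0,-0.03],"fingers":-1},{"travel":[0.02,-0.4,0.86],"rot":[0,0,-0.03],"fingers":-1}]'
python3 -m pendant '[{"travel":[0,0,0],"rot":[-0.05,0,0],"fingers":-1},{"travel":[0,0,0],"rot":[-0.1,0,0],"fingers":-1},{"travel":[0,0,0],"rot":[-0.15,0,0],"fingers":-1},{"travel":[0,0,0],"rot":[-0.2,0,0],"fingers":-1},{"travel":[0,0,0],"rot":[-0.25,0,0],"fingers":-1},{"travel":[0,0,0],"rot":[-0.3,0,0],"fingers":-1},{"travel":[0,0,0],"rot":[-0.35,0,0],"fingers":-1},{"travel":[0,0,0],"rot":[-0.4,0,0],"fingers":-1},{"travel":[0,0,0],"rot":[-0.45,0,0],"fingers":-1},{"travel":[0,0,0],"rot":[-0.5,0,0],"fingers":-1}]'
python3 -c "
from h import *
print(env.get_state()['joint_pos'])"
```

```text
clock: 9.2
tcp_pos: [0.4903, -0.2455, 0.2169]
orientation: [-0.002, -0.017, 1.0, 0.001]
wrist_force: [-0.8, 1.0, -3.9]
finger_gap: 0.0128
grip_force: 58.9
clock: 10.2
tcp_pos: [0.4922, -0.2469, 0.2202]
orientation: [-0.004, -0.017, 0.966, 0.259]
wrist_force: [-0.2, -0.6, -3.2]
finger_gap: 0.013
grip_force: 59.1
[-0.78965955  0.55678115  0.22665658  1.64033738  0.34732745 -0.89522942]
```

Tilted 30° with no trouble. Continuing slowly to about 54° with a pause.

```bash
python3 -m pendant '[{"travel":[0,0,0],"rot":[-0.04,0,0],"fingers":-1},{"travel":[0,0,0],"rot":[-0.08,0,0],"fingers":-1},{"travel":[0,0,0],"rot":[-0.12,0,0],"fingers":-1},{"travel":[0,0,0],"rot":[-0.16,0,0],"fingers":-1},{"travel":[0,0,0],"rot":[-0.2,0,0],"fingers":-1},{"travel":[0,0,0],"rot":[-0.24,0,0],"fingers":-1},{"travel":[0,0,0],"rot":[-0.28,0,0],"fingers":-1},{"travel":[0,0,0],"rot":[-0.32,0,0],"fingers":-1},{"travel":[0,0,0],"rot":[-0.36,0,0],"fingers":-1},{"travel":[0,0,0],"rot":[-0.4,0,0],"fingers":-1}]'
python3 -m pendant '[{"travel":[0,0,0],"rot":[0,0,0],"fingers":-1},{"travel":[0,0,0],"rot":[0,0,0],"fingers":-1},{"travel":[0,0,0],"rot":[0,0,0],"fingers":-1},{"travel":[0,0,0],"rot":[0,0,0],"fingers":-1},{"travel":[0,0,0],"rot":[0,0,0],"fingers":-1}]'
python3 - <<'E'
from h import *
im,d=env.read_camera('scene'); cv2.imwrite('pics/s2.png',cv2.resize(im[120:330,120:400],None,fx=2,fy=2)); np.savez('s2.npz',im=im,d=d)
v,u=np.nonzero(d>0); P=pts('scene',np.c_[u,v],d); hsv=cv2.cvtColor(im,cv2.COLOR_BGR2HSV)[v,u].astype(int)
s=(P[:,0]>.38)&(P[:,0]<.6)&(P[:,1]>-.4)&(P[:,1]<-.1)&(hsv[:,1]>120)&(hsv[:,2]>80)&(hsv[:,0]<35); print(s.sum(),P[s].round(3)[::8])
E
```

```text
clock: 11.2
tcp_pos: [0.4923, -0.247, 0.2201]
orientation: [-0.007, -0.016, 0.891, 0.453]
wrist_force: [0.0, -0.5, -2.6]
finger_gap: 0.0129
grip_force: 60.3
clock: 11.7
tcp_pos: [0.4916, -0.2469, 0.2197]
orientation: [-0.007, -0.015, 0.891, 0.453]
wrist_force: [-0.0, -0.5, -1.0]
finger_gap: 0.0129
grip_force: 60.3
127 [[ 0.472 -0.373  0.074]
 [ 0.473 -0.363  0.076]
 [ 0.477 -0.361  0.076]
 [ 0.48  -0.363  0.074]
 [ 0.465 -0.332  0.071]
 [ 0.47  -0.34   0.068]
 [ 0.479 -0.351  0.07 ]
 [ 0.476 -0.325  0.078]
 [ 0.479 -0.344  0.068]
 [ 0.474 -0.32   0.073]
 [ 0.483 -0.335  0.072]
 [ 0.473 -0.315  0.07 ]
 [ 0.474 -0.311  0.068]
 [ 0.479 -0.305  0.069]
 [ 0.458 -0.201  0.075]
 [ 0.469 -0.212  0.073]]
```

View pics/s2.png

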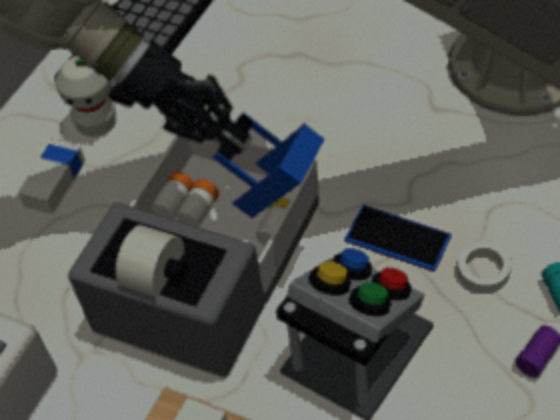

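All three pots are in the hopper: two at (190,195) in the crop, and the yellow one at (275,210) by the near wall. Next I lift, level and take the tray back to its old free spot.

```bash
python3 -c "
from h import *
st=env.get_state(); plan([.4916,-.2469,.33],toolR(st),1)
st['tcp_pos']=[.4916,-.2469,.33]; plan([.4916,-.2469,.33],down(92),1,st)
q=down(92).as_quat(); st['orientation']=[q[3],*q[:3]]; plan([.501,.330,.33],down(-4.3),5,st)"
```

```text
travel [-0.001  0.744 -0.541] rot [0. 0. 0.]
travel [0. 0. 0.] rot [ 0.899  0.001 -0.001]
travel [-0.049  0.96   0.   ] rot [0.    0.    0.321]
travel [0.27  0.923 0.   ] rot [0.    0.    0.321]
travel [0.56  0.782 0.   ] rot [0.    0.    0.321]
travel [0.786 0.554 0.   ] rot [0.    0.    0.321]
travel [0.925 0.263 0.   ] rot [0.    0.    0.321]
```

```bash
python3 -m pendant '[{"travel":[0,0.1,-0.07],"rot":[0,0,0],"fingers":-1},{"travel":[0,0.3,-0.22],"rot":[0,0,0],"fingers":-1},{"travel":[0,0.5,-0.36],"rot":[0,0,0],"fingers":-1},{"travel":[0,0.745,-0.54],"rot":[0,0,0],"fingers":-1},{"travel":[0,0.745,-0.54],"rot":[0.15,0,0],"fingers":-1},{"travel":[0,0.745,-0.54],"rot":[0.3,0,0],"fingers":-1},{"travel":[0,0.745,-0.54],"rot":[0.45,0,0],"fingers":-1},{"travel":[0,0.745,-0.54],"rot":[0.6,0,0],"fingers":-1},{"travel":[0,0.745,-0.54],"rot":[0.75,0,0],"fingers":-1},{"travel":[0,0.745,-0.54],"rot":[0.9,0,0],"fingers":-1}]'
python3 -m pendant '[{"travel":[-0.01,0.24,0],"rot":[0,0,0.08],"fingers":-1},{"travel":[-0.02,0.48,0],"rot":[0,0,0.16],"fingers":-1},{"travel":[-0.04,0.72,0],"rot":[0,0,0.24],"fingers":-1},{"travel":[-0.05,0.96,0],"rot":[0,0,0.32],"fingers":-1}]'|head -2
python3 -m pendant '[{"travel":[0.07,0.23,0],"rot":[0,0,0.08],"fingers":-1},{"travel":[0.13,0.46,0],"rot":[0,0,0.16],"fingers":-1},{"travel":[0.2,0.69,0],"rot":[0,0,0.24],"fingers":-1},{"travel":[0.27,0.92,0],"rot":[0,0,0.32],"fingers":-1}]'|head -2
python3 -m pendant '[{"travel":[0.14,0.2,0],"rot":[0,0,0.08],"fingers":-1},{"travel":[0.28,0.39,0],"rot":[0,0,0.16],"fingers":-1},{"travel":[0.42,0.59,0],"rot":[0,0,0.24],"fingers":-1},{"travel":[0.56,0.78,0],"rot":[0,0,0.32],"fingers":-1}]'|head -2
python3 -m pendant '[{"travel":[0.2,0.14,0],"rot":[0,0,0.08],"fingers":-1},{"travel":[0.39,0.28,0],"rot":[0,0,0.16],"fingers":-1},{"travel":[0.59,0.42,0],"rot":[0,0,0.24],"fingers":-1},{"travel":[0.78,0.55,0],"rot":[0,0,0.32],"fingers":-1}]'|head -2
python3 -m pendant '[{"travel":[0.23,0.07,0],"rot":[0,0,0.08],"fingers":-1},{"travel":[0.46,0.13,0],"rot":[0,0,0.16],"fingers":-1},{"travel":[0.69,0.2,0],"rot":[0,0,0.24],"fingers":-1},{"travel":[0.92,0.26,0],"rot":[0,0,0.32],"fingers":-1},{"travel":[0.92,0.26,0],"rot":[0,0,0.32],"fingers":-1},{"travel":[0.92,0.26,0],"rot":[0,0,0.32],"fingers":-1}]'
python3 - <<'E'
from h import *
plan([.501,.330,.095],down(-4.3),2)
st=env.get_state(); im,d=env.read_camera('scene'); np.savez('s3.npz',im=im,d=d)
v,u=np.nonzero(d>0); P=pts('scene',np.c_[u,v],d); 
s=(P[:,0]>.39)&(P[:,0]<.585)&(P[:,1]>-.39)&(P[:,1]<-.175)&(P[:,2]>.055)&(P[:,2]<.09)
hsv=cv2.cvtColor(im,cv2.COLOR_BGR2HSV)[v,u].astype(int)
s&=(hsv[:,1]>110)&(hsv[:,0]<35); print(s.sum(),P[s].round(3)[::9])
cv2.imwrite('pics/s3.png',cv2.resize(im[150:330,120:360],None,fx=3,fy=3))
E
```

```text
clock: 12.75
tcp_pos: [0.491, -0.2467, 0.3321]
orientation: [0.001, -0.016, 1.0, 0.018]
wrist_force: [-0.2, 0.1, -1.9]
finger_gap: 0.0127
grip_force: 60.2
clock: 13.15
tcp_pos: [0.4926, -0.1299, 0.3357]
clock: 13.55
tcp_pos: [0.4943, -0.0152, 0.3405]
clock: 13.95
tcp_pos: [0.496, 0.0997, 0.3453]
clock: 14.35
tcp_pos: [0.4977, 0.2139, 0.3502]
clock: 14.95
tcp_pos: [0.4993, 0.3276, 0.3544]
orientation: [-0.016, 0.731, 0.682, 0.013]
wrist_force: [0.2, -0.0, -2.0]
finger_gap: 0.0129
grip_force: 60.2
travel [-0.035  0.012  1.08 ] rot [-0.003 -0.02   0.003]
travel [-0.012  0.009  1.081] rot [-0.003 -0.02   0.003]
145 [[ 0.457 -0.386  0.056]
 [ 0.476 -0.367  0.077]
 [ 0.48  -0.365  0.078]
 [ 0.484 -0.366  0.077]
 [ 0.483 -0.357  0.075]
 [ 0.469 -0.326  0.074]
 [ 0.475 -0.336  0.072]
 [ 0.481 -0.35   0.068]
 [ 0.477 -0.321  0.076]
 [ 0.481 -0.336  0.07 ]
 [ 0.473 -0.311  0.072]
 [ 0.472 -0.31   0.066]
 [ 0.471 -0.308  0.058]
 [ 0.458 -0.204  0.077]
 [ 0.463 -0.221  0.066]
 [ 0.469 -0.218  0.07 ]
 [ 0.473 -0.197  0.08 ]]
```

View pics/s3.png

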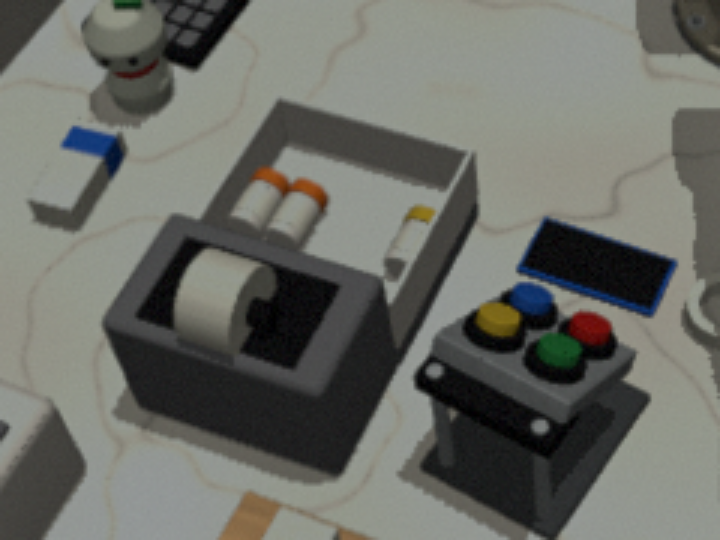

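Hopper view: two orange-capped pots at (280,205) and the yellow-capped one at (410,240), all lying on the floor. Lowering the tray.

```bash
python3 -m pendant '[{"travel":[-0.03,0,0.2],"rot":[-0.006,-0.04,0.006],"fingers":-1},{"travel":[-0.03,0.02,0.5],"rot":[-0.006,-0.04,0.006],"fingers":-1},{"travel":[-0.03,0.02,0.8],"rot":[-0.006,-0.04,0.006],"fingers":-1},{"travel":[-0.03,0.02,1],"rot":[-0.006,-0.04,0.006],"fingers":-1}]'|head -2
python3 -m pendant '[{"travel":[0,0,0.25],"rot":[0,0,0],"fingers":-1},{"travel":[0,0,0.5],"rot":[0,0,0],"fingers":-1},{"travel":[0,0,0.75],"rot":[0,0,0],"fingers":-1},{"travel":[0,0,0.95],"rot":[0,0,0],"fingers":-1},{"travel":[0,0,1],"rot":[0,0,0],"fingers":-1},{"travel":[0,0,1],"rot":[0,0,0],"fingers":-1}]'
python3 - <<'E'
from h import *
plan([.501,.330,.088],down(-4.3),1)
st=env.get_state(); print(toolR(st).as_matrix()[:,2])
E
```

```text
clock: 15.4
tcp_pos: [0.5012, 0.327, 0.2317]
clock: 16.0
tcp_pos: [0.5019, 0.3275, 0.1135]
orientation: [0.0, 0.734, 0.679, -0.0]
wrist_force: [0.4, 0.2, -1.0]
finger_gap: 0.0131
grip_force: 60.2
travel [ 0.02  -0.009  0.213] rot [-0.     0.001 -0.004]
[-2.24895845e-04 -6.65692805e-04 -9.99999753e-01]
```

```bash
python3 -m pendant '[{"travel":[0,0,0.08],"rot":[0,0,0],"fingers":-1},{"travel":[0,0,0.14],"rot":[0,0,0],"fingers":-1},{"travel":[0,0,0.18],"rot":[0,0,0],"fingers":-1},{"travel":[0,0,0.2],"rot":[0,0,0],"fingers":-1},{"travel":[0,0,0.21],"rot":[0,0,0],"fingers":-1},{"travel":[0,0,0.21],"rot":[0,0,0],"fingers":-1}]'
python3 -m pendant '[{"travel":[0,0,0],"rot":[0,0,0],"fingers":1},{"travel":[0,0,0],"rot":[0,0,0],"fingers":1},{"travel":[0,0,0],"rot":[0,0,0],"fingers":1},{"travel":[0,0,0],"rot":[0,0,0],"fingers":1},{"travel":[0,0,0],"rot":[0,0,0],"fingers":1},{"travel":[0,0,0],"rot":[0,0,0],"fingers":1},{"travel":[0,0,-0.2],"rot":[0,0,0],"fingers":1},{"travel":[0,0,-0.6],"rot":[0,0,0],"fingers":1},{"travel":[0,0,-1],"rot":[0,0,0],"fingers":1},{"travel":[0,0,-1],"rot":[0,0,0],"fingers":1}]'
python3 -m pendant '[{"travel":[0,0,-0.4],"rot":[0,0,0],"fingers":1},{"travel":[0,0,-0.8],"rot":[0,0,0],"fingers":1},{"travel":[0,0,-1],"rot":[0,0,0],"fingers":1},{"travel":[0,0,-1],"rot":[0,0,0],"fingers":-1},{"travel":[0,0,-1],"rot":[0,0,0],"fingers":-1}]'
python3 - <<'E'
from h import *
im,d=env.read_camera('scene'); v,u=np.nonzero(d>0); P=pts('scene',np.c_[u,v],d)
Q=P[(abs(P[:,0]-.5)<.09)&(abs(P[:,1]-.33)<.06)&(P[:,2]>.085)&(P[:,2]<.13)];print('handle top',len(Q),np.median(Q,0),Q[:,2].max())
# keypad plane fit (scene frame)
for n,dd,ii in (('scene',d,im),):
    hsv=cv2.cvtColor(ii,cv2.COLOR_BGR2HSV)[v,u].astype(int); C=ii[v,u].astype(int)
    kp=(P[:,0]>.5)&(P[:,0]<.7)&(P[:,1]>-.11)&(P[:,1]<.08)&(P[:,2]>.07)&(hsv[:,1]<60)&(C.sum(1)>200)
    print(kp.sum())
    Q=P[kp]; best=None; rng=np.random.default_rng(0)
    for _ in range(500):
        a=Q[rng.choice(len(Q),3,False)]; nn=np.cross(a[1]-a[0],a[2]-a[0]); nn/=np.linalg.norm(nn)+1e-12
        k=abs((Q-a[0])@nn)<.002
        if best is None or k.sum()>best.sum(): best=k
    c=Q[best].mean(0); nn=np.linalg.svd(Q[best]-c)[2][2]; nn*=np.sign(nn[2]); print('plane',best.sum(),c,nn,'yaw',np.degrees(np.arctan2(-nn[1],-nn[0])))
    print(cv2.minAreaRect(Q[best][:,:2].astype(np.float32)))
E
```

```text
clock: 16.6
tcp_pos: [0.5023, 0.3287, 0.0893]
orientation: [0.001, 0.734, 0.679, 0.001]
wrist_force: [-2.7, -0.9, 3.9]
finger_gap: 0.0133
grip_force: 60.7
clock: 17.6
tcp_pos: [0.5057, 0.3304, 0.2164]
orientation: [0.002, 0.734, 0.679, 0.007]
wrist_force: [1.3, 0.1, 1.0]
finger_gap: 0.0856
grip_force: 0.0
clock: 18.1
tcp_pos: [0.5023, 0.3288, 0.3285]
orientation: [0.001, 0.734, 0.679, 0.001]
wrist_force: [-1.0, -0.2, -0.8]
finger_gap: 0.0589
grip_force: 0.0
handle top 211 [0.50602425 0.32488224 0.09644504] 0.10323573064707059
669
plane 343 [ 0.62017839 -0.02156664  0.15510232] [-0.51071686  0.08427131  0.85560892] yaw -9.369715692584712
((0.596671462059021, -0.03135751187801361), (0.12884822487831116, 0.11418747156858444), 81.25530242919922)
```

```bash
cat >> h.py <<'E'
def pressR(yaw=-9.,tilt=.55):
    Rs=R.from_euler('z',yaw,degrees=True); n=Rs.apply([-np.sin(tilt),0,np.cos(tilt)]); y=Rs.apply([0,1,0])
    return R.from_matrix(np.c_[np.cross(y,-n),y,-n]),n
E
python3 -c "
from h import *
Rt,n=pressR(); plan([.524,-.017,.27],Rt,4)"
```

```text
travel [-0.714  0.102  0.12 ] rot [-0.098 -0.106 -0.346]
travel [-0.684 -0.171  0.195] rot [-0.098 -0.106 -0.346]
travel [-0.551 -0.42   0.233] rot [-0.098 -0.106 -0.346]
travel [-0.337 -0.607  0.23 ] rot [-0.098 -0.106 -0.346]
```

```bash
python3 -m pendant '[{"travel":[-0.18,0.03,0.03],"rot":[-0.025,-0.027,-0.087],"fingers":-1},{"travel":[-0.36,0.05,0.06],"rot":[-0.05,-0.053,-0.173],"fingers":-1},{"travel":[-0.54,0.08,0.09],"rot":[-0.075,-0.08,-0.26],"fingers":-1},{"travel":[-0.71,0.1,0.12],"rot":[-0.098,-0.106,-0.346],"fingers":-1}]'|head -2
python3 -m pendant '[{"travel":[-0.17,-0.04,0.05],"rot":[-0.025,-0.027,-0.087],"fingers":-1},{"travel":[-0.34,-0.09,0.1],"rot":[-0.05,-0.053,-0.173],"fingers":-1},{"travel":[-0.51,-0.13,0.15],"rot":[-0.075,-0.08,-0.26],"fingers":-1},{"travel":[-0.68,-0.17,0.2],"rot":[-0.098,-0.106,-0.346],"fingers":-1}]'|head -2
python3 -m pendant '[{"travel":[-0.14,-0.1,0.06],"rot":[-0.025,-0.027,-0.087],"fingers":-1},{"travel":[-0.28,-0.21,0.12],"rot":[-0.05,-0.053,-0.173],"fingers":-1},{"travel":[-0.41,-0.31,0.17],"rot":[-0.075,-0.08,-0.26],"fingers":-1},{"travel":[-0.55,-0.42,0.23],"rot":[-0.098,-0.106,-0.346],"fingers":-1}]'|head -2
python3 -m pendant '[{"travel":[-0.08,-0.15,0.06],"rot":[-0.025,-0.027,-0.087],"fingers":-1},{"travel":[-0.17,-0.3,0.12],"rot":[-0.05,-0.053,-0.173],"fingers":-1},{"travel":[-0.25,-0.46,0.17],"rot":[-0.075,-0.08,-0.26],"fingers":-1},{"travel":[-0.34,-0.61,0.23],"rot":[-0.098,-0.106,-0.346],"fingers":-1},{"travel":[-0.34,-0.61,0.23],"rot":[-0.098,-0.106,-0.346],"fingers":-1}]'
python3 - <<'E'
from h import *
st=env.get_state(); im,d=env.read_camera('wrist'); cv2.imwrite('pics/w4.png',im); np.savez('w4.npz',im=im,d=d)
Rt,n=pressR(); print('tilt err',np.degrees((toolR(st).inv()*Rt).as_rotvec()))
v,u=np.nonzero(d>0); P=pts('wrist',np.c_[u,v],d,st); hsv=cv2.cvtColor(im,cv2.COLOR_BGR2HSV)[v,u].astype(int)
kp=(P[:,0]>.48)&(P[:,0]<.72)&(P[:,1]>-.13)&(P[:,1]<.1)&(P[:,2]>.07)&(P[:,2]<.24)
c={}
for nm,h0,h1 in (('red',0,8),('yel',18,32),('grn',50,80),('blu',100,125)):
    s=kp&(hsv[:,1]>120)&(hsv[:,2]>60)&(hsv[:,0]>=h0)&(hsv[:,0]<=h1); Q=P[s]
    e=(Q-np.median(Q,0))@n; Q=Q[abs(e)<.003]
    A=Q@Rt.as_matrix(); m=(A.min(0)+A.max(0))/2; m2=np.percentile(A,[1,99],axis=0); print(nm,len(Q),'mean',Q.mean(0).round(4),'centre',(Rt.as_matrix()@m2.mean(0)).round(4),'size',(m2[1]-m2[0]).round(4)); c[nm]=Q.mean(0)
print('grn-yel',c['grn']-c['yel'],'yel-blu',c['yel']-c['blu'],'red-blu',c['red']-c['blu'])
M=np.array(list(c.values())); nn=np.linalg.svd(M-M.mean(0))[2][2]; print('normal',nn,'exp',n,'mean',M.mean(0))
E
```

```text
clock: 18.55
tcp_pos: [0.5067, 0.2417, 0.3116]
clock: 18.95
tcp_pos: [0.5119, 0.1558, 0.2965]
clock: 19.35
tcp_pos: [0.5171, 0.0699, 0.2826]
clock: 19.85
tcp_pos: [0.5218, -0.0183, 0.2674]
orientation: [0.27, 0.078, 0.959, -0.022]
wrist_force: [-0.8, 0.4, -0.3]
finger_gap: 0.0002
grip_force: 0.0
tilt err [-0.09847994 -0.0732662  -0.22744609]
red 2531 mean [0.5604 0.006  0.1448] centre [0.5608 0.0059 0.1446] size [0.033  0.0328 0.004 ]
yel 2155 mean [ 0.5998 -0.0584  0.1749] centre [ 0.6005 -0.0585  0.1748] size [0.0329 0.0329 0.0043]
grn 2107 mean [ 0.6088 -0.0018  0.1749] centre [ 0.6093 -0.002   0.1749] size [0.0325 0.0325 0.004 ]
blu 2522 mean [ 0.5514 -0.0508  0.1449] centre [ 0.5518 -0.0508  0.1448] size [0.0326 0.0326 0.004 ]
grn-yel [ 9.00325240e-03  5.66133273e-02 -7.68402135e-07] yel-blu [ 0.04838357 -0.00765276  0.0300508 ] red-blu [ 9.02938365e-03  5.67349980e-02 -7.80908288e-05]
normal [ 0.51683419 -0.08281685 -0.85207029] exp [-0.51625208  0.0817663   0.85252452] mean [ 0.58010032 -0.026262    0.15988168]
```

View pics/w4.png

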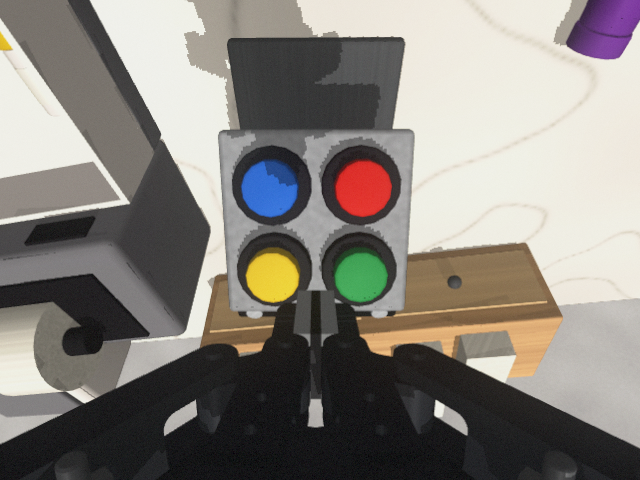

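Wrist picture: green (360,277), yellow (272,275), blue (270,188), red (363,187). The cap grid fits the text at yaw −9° and h ≈ 0.139. Moving to 10 mm off the green cap.

```bash
python3 -c "
from h import *
Rt,n=pressR(-9.05); plan(np.array([.609,-.002,.1749])+n*.029,Rt,1)"
```

```text
travel [-0.185  0.241  0.783] rot [-0.001 -0.001 -0.005]
```

```bash
python3 -m pendant '[{"travel":[-0.09,0.12,0.25],"rot":[0,0,0],"fingers":-1},{"travel":[-0.185,0.24,0.5],"rot":[0,0,-0.005],"fingers":-1},{"travel":[-0.185,0.24,0.7],"rot":[0,0,-0.005],"fingers":-1},{"travel":[-0.185,0.24,0.78],"rot":[0,0,-0.005],"fingers":-1},{"travel":[-0.185,0.24,0.78],"rot":[0,0,-0.005],"fingers":-1},{"travel":[-0.185,0.24,0.78],"rot":[0,0,-0.005],"fingers":-1}]'
python3 -m pendant '[{"travel":[0,0,0.02],"rot":[0,0,0],"fingers":-1},{"travel":[0,0,0.04],"rot":[0,0,0],"fingers":-1},{"travel":[0,0,0.05],"rot":[0,0,0],"fingers":-1},{"travel":[0,0,0.06],"rot":[0,0,0],"fingers":-1},{"travel":[0,0,0.06],"rot":[0,0,0],"fingers":-1}]'
python3 -c "
from h import *
st=env.get_state(); Rt,n=pressR(-9.05); print('tip-cap along n',(np.array(st['tcp_pos'])-n*.019-[.609,-.002,.1749])@n, (np.array(st['tcp_pos'])-n*.019-[.609,-.002,.1749]),'F',np.dot(st['wrist_force'],n))"
```

```text
clock: 20.5
tcp_pos: [0.5954, 0.002, 0.2029]
orientation: [0.272, 0.074, 0.959, -0.022]
wrist_force: [0.2, 0.5, -0.5]
finger_gap: -0.0003
grip_force: 0.0
clock: 21.0
tcp_pos: [0.5995, 0.0008, 0.1969]
orientation: [0.272, 0.074, 0.959, -0.022]
wrist_force: [0.3, 0.8, 0.5]
finger_gap: -0.0
grip_force: 0.0
tip-cap along n 0.004858774670415986 [0.00033536 0.00125408 0.00578139] F 0.3483999649929907
```

```bash
for i in 1; do python3 -m pendant '[{"travel":[0,0,0.01],"rot":[0,0,0],"fingers":-1},{"travel":[0,0,0.025],"rot":[0,0,0],"fingers":-1},{"travel":[0,0,0.025],"rot":[0,0,0],"fingers":-1}]'|sed -n '2p;4p'
python3 -m pendant '[{"travel":[0,0,0.015],"rot":[0,0,0],"fingers":-1},{"travel":[0,0,0.015],"rot":[0,0,0],"fingers":-1},{"travel":[0,0,0.015],"rot":[0,0,0],"fingers":-1}]'|sed -n '2p;4p'
python3 -m pendant '[{"travel":[0,0,0.015],"rot":[0,0,0],"fingers":-1},{"travel":[0,0,0.015],"rot":[0,0,0],"fingers":-1},{"travel":[0,0,0.015],"rot":[0,0,0],"fingers":-1}]'|sed -n '2p;4p'
python3 -m pendant '[{"travel":[0,0,0.015],"rot":[0,0,0],"fingers":-1},{"travel":[0,0,0.015],"rot":[0,0,0],"fingers":-1},{"travel":[0,0,0.015],"rot":[0,0,0],"fingers":-1}]'|sed -n '2p;4p'
done
```

```text
tcp_pos: [0.6011, 0.0007, 0.194]
wrist_force: [0.7, 0.5, 0.6]
tcp_pos: [0.6021, 0.0005, 0.1928]
wrist_force: [-0.9, -0.2, 0.0]
tcp_pos: [0.6031, 0.0004, 0.1913]
wrist_force: [-1.2, 0.5, 2.3]
tcp_pos: [0.604, 0.0003, 0.1897]
wrist_force: [-1.7, 0.5, 2.5]
```

```bash
python3 -m pendant '[{"travel":[0,0,0.017],"rot":[0,0,0],"fingers":-1},{"travel":[0,0,0.017],"rot":[0,0,0],"fingers":-1},{"travel":[0,0,0.017],"rot":[0,0,0],"fingers":-1}]'|sed -n '2p;4p'
python3 -m pendant '[{"travel":[0,0,0.017],"rot":[0,0,0],"fingers":-1},{"travel":[0,0,0.017],"rot":[0,0,0],"fingers":-1},{"travel":[0,0,0.017],"rot":[0,0,0],"fingers":-1}]'|sed -n '2p;4p'
python3 -m pendant '[{"travel":[0,0,0.012],"rot":[0,0,0],"fingers":-1},{"travel":[0,0,0.012],"rot":[0,0,0],"fingers":-1},{"travel":[0,0,0.012],"rot":[0,0,0],"fingers":-1}]'|sed -n '2p;4p'
```

```text
tcp_pos: [0.6051, 0.0001, 0.188]
wrist_force: [-2.8, -0.1, 2.9]
tcp_pos: [0.6061, -0.0001, 0.1863]
wrist_force: [-2.3, 1.1, 4.1]
tcp_pos: [0.6064, -0.0001, 0.1852]
wrist_force: [-7.8, 0.9, 8.5]
```

Green is bottomed: force jumped to 11 N at 8 mm, exactly where the measured cap predicts. Retract, then go to yellow.

```bash
python3 -m pendant '[{"travel":[0,0,-0.08],"rot":[0,0,0],"fingers":-1},{"travel":[0,0,-0.18],"rot":[0,0,0],"fingers":-1},{"travel":[0,0,-0.25],"rot":[0,0,0],"fingers":-1},{"travel":[0,0,-0.25],"rot":[0,0,0],"fingers":-1},{"travel":[0,0,-0.25],"rot":[0,0,0],"fingers":-1}]'|sed -n '2p;4p'
python3 -c "
from h import *
Rt,n=pressR(-9.05); plan(np.array([.6003,-.0585,.1749])+n*.024,Rt,1)"
```

```text
tcp_pos: [0.5913, 0.0023, 0.2109]
wrist_force: [-0.3, -0.9, -0.3]
travel [ 0.028 -0.488  0.136] rot [0.001 0.004 0.004]
```

```bash
python3 -m pendant '[{"travel":[0.01,-0.25,0],"rot":[0,0,0],"fingers":-1},{"travel":[0.028,-0.488,0],"rot":[0,0.004,0.004],"fingers":-1},{"travel":[0.028,-0.488,0],"rot":[0,0.004,0.004],"fingers":-1},{"travel":[0.028,-0.488,0.08],"rot":[0,0.004,0.004],"fingers":-1},{"travel":[0.028,-0.488,0.13],"rot":[0,0.004,0.004],"fingers":-1},{"travel":[0.028,-0.488,0.13],"rot":[0,0.004,0.004],"fingers":-1},{"travel":[0.028,-0.488,0.13],"rot":[0,0.004,0.004],"fingers":-1}]'|sed -n '2p;4p'
python3 -c "
from h import *
st=env.get_state(); Rt,n=pressR(-9.05); e=np.array(st['tcp_pos'])-n*.019-[.6003,-.0585,.1749]; print('tip-cap tool axes',Rt.inv().apply(e))"
```

```text
tcp_pos: [0.5874, -0.0556, 0.1947]
wrist_force: [-0.7, -0.0, -0.3]
tip-cap tool axes [ 0.00083696  0.00081549 -0.00478795]
```

```bash
python3 -m pendant '[{"travel":[0,0,0.02],"rot":[0,0,0],"fingers":-1},{"travel":[0,0,0.04],"rot":[0,0,0],"fingers":-1},{"travel":[0,0,0.055],"rot":[0,0,0],"fingers":-1},{"travel":[0,0,0.07],"rot":[0,0,0],"fingers":-1},{"travel":[0,0,0.085],"rot":[0,0,0],"fingers":-1},{"travel":[0,0,0.092],"rot":[0,0,0],"fingers":-1},{"travel":[0,0,0.092],"rot":[0,0,0],"fingers":-1},{"travel":[0,0,0.092],"rot":[0,0,0],"fingers":-1}]'|sed -n '2p;4p'
python3 -m pendant '[{"travel":[0,0,0.012],"rot":[0,0,0],"fingers":-1},{"travel":[0,0,0.012],"rot":[0,0,0],"fingers":-1},{"travel":[0,0,0.012],"rot":[0,0,0],"fingers":-1}]'|sed -n '2p;4p'
python3 -c "
from h import *
st=env.get_state(); Rt,n=pressR(-9.05); e=np.array(st['tcp_pos'])-n*.019-[.6003,-.0585,.1749]; print('tip-cap tool axes',Rt.inv().apply(e))"
```

```text
tcp_pos: [0.5934, -0.0571, 0.1864]
wrist_force: [-1.6, 3.6, 3.2]
tcp_pos: [0.5941, -0.0573, 0.1851]
wrist_force: [-0.9, 4.1, 3.6]
tip-cap tool axes [2.47774530e-05 2.32800922e-04 7.04673882e-03]
```

```bash
python3 -m pendant '[{"travel":[0,0,0.01],"rot":[0,0,0],"fingers":-1},{"travel":[0,0,0.01],"rot":[0,0,0],"fingers":-1},{"travel":[0,0,0.01],"rot":[0,0,0],"fingers":-1}]'|sed -n '2p;4p'
python3 -c "
from h import *
st=env.get_state(); Rt,n=pressR(-9.05); e=np.array(st['tcp_pos'])-n*.019-[.6003,-.0585,.1749]; print('tip-cap tool axes',Rt.inv().apply(e),'F tool',Rt.inv().apply(st['wrist_force']),'M',Rt.inv().apply(st['ft_torque']),st['joint_pos'])"
```

```text
tcp_pos: [0.5946, -0.0574, 0.1842]
wrist_force: [-3.8, 4.8, 6.1]
tip-cap tool axes [6.02159721e-05 2.40055130e-04 8.06187770e-03] F tool [ 0.65660135  4.15106816 -7.50834494] M [-0.65843802  0.59145629 -0.04385874] [-0.25518413  0.02577334 -0.63516856  0.36280885  0.05195512 -0.08340887]
```

```bash
python3 -m pendant '[{"travel":[0,0.003,0.008],"rot":[0,0,0],"fingers":-1},{"travel":[0,0.003,0.008],"rot":[0,0,0],"fingers":-1},{"travel":[0,0.003,0.008],"rot":[0,0,0],"fingers":-1}]'|sed -n '2p;4p'
python3 -m pendant '[{"travel":[0,0,-0.08],"rot":[0,0,0],"fingers":-1},{"travel":[0,0,-0.18],"rot":[0,0,0],"fingers":-1},{"travel":[0,0,-0.25],"rot":[0,0,0],"fingers":-1},{"travel":[0,0,-0.25],"rot":[0,0,0],"fingers":-1},{"travel":[0,0,-0.25],"rot":[0,0,0],"fingers":-1}]'|sed -n '2p;4p'
python3 -c "
from h import *
Rt,n=pressR(-9.05); plan(np.array([.5517,-.0508,.1449])+n*.024,Rt,1)"
```

```text
tcp_pos: [0.5947, -0.0573, 0.1833]
wrist_force: [-7.5, 4.0, 9.6]
tcp_pos: [0.5797, -0.0551, 0.209]
wrist_force: [-0.3, -0.1, 0.5]
travel [ 0.48  -0.001  0.133] rot [ 0. -0.  0.]
```

Yellow is bottomed and released. Now blue.

```bash
python3 -m pendant '[{"travel":[0.24,0,0],"rot":[0,0,0],"fingers":-1},{"travel":[0.48,0,0],"rot":[0,0,0],"fingers":-1},{"travel":[0.48,0,0],"rot":[0,0,0],"fingers":-1},{"travel":[0.48,0,0.08],"rot":[0,0,0],"fingers":-1},{"travel":[0.48,0,0.13],"rot":[0,0,0],"fingers":-1},{"travel":[0.48,0,0.13],"rot":[0,0,0],"fingers":-1},{"travel":[0.48,0,0.13],"rot":[0,0,0],"fingers":-1}]'|sed -n '2p;4p'
python3 -c "
from h import *
st=env.get_state(); Rt,n=pressR(-9.05); e=np.array(st['tcp_pos'])-n*.019-[.5517,-.0508,.1449]; print('tip-cap tool axes',Rt.inv().apply(e))"
```

```text
tcp_pos: [0.54, -0.0486, 0.1653]
wrist_force: [-0.3, -1.1, -0.1]
tip-cap tool axes [-0.00049597  0.00032409 -0.00463469]
```

```bash
python3 -m pendant '[{"travel":[0,0,0.02],"rot":[0,0,0],"fingers":-1},{"travel":[0,0,0.04],"rot":[0,0,0],"fingers":-1},{"travel":[0,0,0.055],"rot":[0,0,0],"fingers":-1},{"travel":[0,0,0.07],"rot":[0,0,0],"fingers":-1},{"travel":[0,0,0.085],"rot":[0,0,0],"fingers":-1},{"travel":[0,0,0.1],"rot":[0,0,0],"fingers":-1},{"travel":[0,0,0.1],"rot":[0,0,0],"fingers":-1},{"travel":[0,0,0.1],"rot":[0,0,0],"fingers":-1}]'|sed -n '2p;4p'
python3 -m pendant '[{"travel":[0,0,0.01],"rot":[0,0,0],"fingers":-1},{"travel":[0,0,0.01],"rot":[0,0,0],"fingers":-1},{"travel":[0,0,0.01],"rot":[0,0,0],"fingers":-1}]'|sed -n '2p;4p'
python3 -c "
from h import *
st=env.get_state(); Rt,n=pressR(-9.05); e=np.array(st['tcp_pos'])-n*.019-[.5517,-.0508,.1449]; print('tip-cap tool axes',Rt.inv().apply(e),Rt.inv().apply(st['wrist_force']))"
```

```text
tcp_pos: [0.5457, -0.0495, 0.1555]
wrist_force: [-1.2, 0.7, 4.7]
tcp_pos: [0.5463, -0.0495, 0.1544]
wrist_force: [-1.2, 0.4, 5.0]
tip-cap tool axes [-0.000272    0.00039163  0.00800946] [-1.4903888   0.19236216 -4.90904503]
```

```bash
python3 -m pendant '[{"travel":[0,0,0.013],"rot":[0,0,0],"fingers":-1},{"travel":[0,0,0.013],"rot":[0,0,0],"fingers":-1},{"travel":[0,0,0.013],"rot":[0,0,0],"fingers":-1}]'|sed -n '2p;4p'
```

```text
tcp_pos: [0.5465, -0.0496, 0.153]
wrist_force: [-6.8, 1.8, 10.3]
```

Blue is bottomed (12 N). Retract and check the final state.

```bash
python3 -m pendant '[{"travel":[0,0,-0.08],"rot":[0,0,0],"fingers":-1},{"travel":[0,0,-0.2],"rot":[0,0,0],"fingers":-1},{"travel":[0,0,-0.5],"rot":[0,0,0],"fingers":-1},{"travel":[0,0,-0.8],"rot":[0,0,0],"fingers":-1},{"travel":[0,0,-1],"rot":[0,0,0],"fingers":-1},{"travel":[0,0,-1],"rot":[0,0,0],"fingers":-1},{"travel":[0,0,-1],"rot":[0,0,0],"fingers":-1}]'|sed -n '1,4p'
python3 - <<'E'
from h import *
im,d=env.read_camera('scene'); cv2.imwrite('pics/end.png',im)
v,u=np.nonzero(d>0); P=pts('scene',np.c_[u,v],d)
Q=P[(abs(P[:,0]-.5)<.09)&(abs(P[:,1]-.33)<.06)&(P[:,2]>.085)&(P[:,2]<.13)];print('handle top',len(Q),np.median(Q,0))
E
```

```text
clock: 29.3
tcp_pos: [0.4847, -0.0398, 0.2548]
orientation: [0.27, 0.076, 0.96, -0.021]
wrist_force: [-0.1, 0.7, -0.8]
handle top 216 [0.50685615 0.32467779 0.09661318]
```

View pics/end.png

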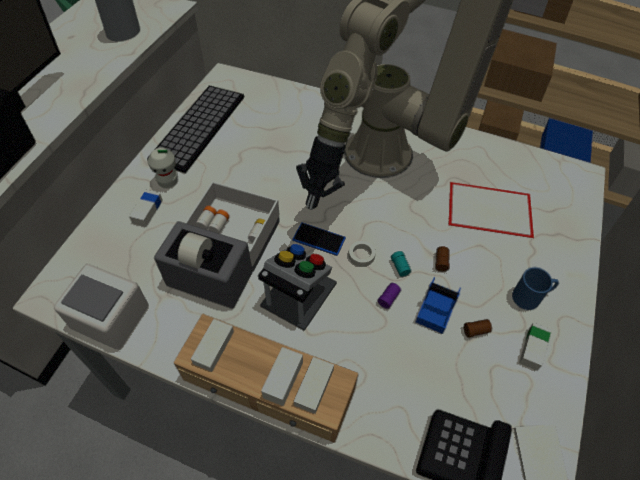

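The end picture shows the pots in the hopper (215,215)/(258,228), the empty tray upright at (438,305), the keys up and the bystanders in place. The arm is clear, so I'm handing in.

```bash
python3 -c "
from workcell import env
print(env.hand_in())"
```

```text
the job is handed in; nothing more can be done
None
```

I handed the job in at about 29 s: the three pots are in the hopper, the empty tray is back upright on the desk, and green, yellow and blue were each pressed home and released in order; no verdict came back.

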